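# Tap the brass standoff to the middle of the riser

### The arm

A 6-joint arm with a two-finger parallel gripper is mounted at the origin on the work surface. World frame = base frame: x ahead of the robot, y to its left, z up, the work surface at z = 0. Lengths are in mm, angles in rad, forces in N, time in s.
With the tool pointing down it reaches from about 350 to 975 mm from the base axis. Payload 4.9 kg.
Tool frame: the origin (TCP) lies on the mounting face of the last link; the fingertips stand 173 mm ahead of it and the grasp point (between the pads) lies 155 mm ahead of it; z points along the fingers, y is the line along which they close (so a half turn about z gives the same grasp; the last joint's range is limited). The gripper opens to 85 mm and grips with 20 to 120 N. Pads are 22 mm wide; open, the fingers measure 114 mm over their backs; the gripper's body (76 mm by 85 mm) begins 54 mm behind the grasp point. The pads swing forward as they close: fully open they stand 13 mm farther back than shut.
Start: joints at [-1.362, 0.053, 1.613, -0, 1.476, -0.119], TCP at [201.22, -591.704, 404.704] pointing down, gripper open.
Joint ranges: [-3.01, 3.01], [-1.01, 2.22], [0.06, 2.58], [-1.02, 4.17], [0.09, 2.62], [-3.14, 3.14]. Speed limits (rad/s): [2.57, 2.57, 3.14, 3.14, 3.14, 3.14].

### API

Orientations are given as a unit quaternion [x, y, z, w].
In Python, from workcell import manip, vision gives the robot as it stands. The module is installed in compiled form; this text tells all that it offers.
- The arm moves only by the shell command python3 -m creep 'ROWS'. ROWS is JSON, a list of rows, each an object with "delta_pos": the shift along the tool's x, y, z normalised to -1 to 1, where 1 is 2.5 cm, a list of three; "spin": the turn about the tool's z normalised to -1 to 1, where 1 is pi/2 rad; "grip": the opening, from -1 (shut) to 1 (fully open), so that 0 is half open. A call has 1 to 12 rows; each row shifts and turns the commanded pose from where the row before left it, along the tool's axes as they then stand; what a row does not reach is not made up. A row lasts 1/10 s, in which the tool goes at most 50 mm and 8.59 degrees, less where a joint would pass 70% of its speed; a pose out of reach is approached as far as the arm can. A call with a number of a shift or a turn outside -1 to 1 is refused whole. A call with a gripper value outside its range is refused whole. The fingers move at their own pace and stop on an object; the grip force is fixed at half the most. Time passes only in rows, so rows that do not move let the fingers close. It gives the time, the measured TCP pose, the force, the opening and the grip force at its end, in the units of the state.
- manip.state(): the state, without advancing time (a new reading comes with each control period).
- vision.grab_frame(name): name is "scene" or "top" or "wrist"; returns (picture, depth): 420x560x3 uint8, blue, green, red; 420x560 float32, mm along the optical axis (not along the pixel's ray), 0 where there is no reading.
- vision.camera_model(name): a dict with "intrinsics" (3x3 intrinsics, pixels), "k1" (the pictures are not rectified: a ray, as slopes to the right and down, at radius r is drawn at 1 + k1 r^2 times it, then the intrinsics apply), "R" (3x3) and "t" (3): a world point X has camera coordinates R X + t; the wrist camera has in their place "mount" (4x4, takes a point from camera to tool coordinates, whose origin is the TCP and whose axes are the flange's). Camera axes: x right, y down, z forward; pixel columns grow to the right and rows downward; lengths in mm; the calibration is good to about 2 mm. A picture is of the moment at which its call begins: read the wrist's pose just before it. camera_model takes no time and is no camera call.
- manip.close_job(): hands the job in; it is judged then, once.
The state is a dict: "time": time; "joints": joint angles; "joint_vel": joint speeds; "effort": joint torques, N m; "position": TCP position; "orientation": TCP orientation; "force": force on the tool from outside, world axes, zero at the start; "wrist_torque": the same for the moment, N m; "gripper_width": opening from 0.0 (shut) to 1.0 (fully open); "grip_force": force on a finger pad.
Only numpy, scipy, OpenCV 4.12 (cv2) and the standard library are available. Lean on these libraries where they do the work, as an engineer would, in place of code of your own. Each camera call takes 0.05 s, during which the arm holds its last target. There are 200 camera calls.

### The job

The brass hex standoff stands off-centre on the small round steel riser. Nudge it sideways with light taps of the fingertips until it stands upright in the middle of the riser's top, to within a few millimetres, without tipping it over, gripping it or lifting it. Leave the bit case, the step blocks and the pusher block where they are.

Things in the scene. Friction and masses are not known exactly. Their poses are not given: they have to be found in the camera images.
- standoff: loose brass hex standoff on end, 47.5 mm tall, 130 to 250 g: round foot 16 mm wide and 4 mm high, hex body 26 mm across flats (30 corners) from 4 to 40 mm up, 10 mm stud on top. Origin: centre of the foot's underside; z up its axis, x through a flat. Top-heavy: pushed within 10 mm of the riser's top it slides, pushed high it tips. Starts 15 to 25 mm off the riser's centre in any direction
- riser: round steel riser bolted to the table (it cannot move), 84 mm in diameter and 30 mm high with a flat top and a flange 116 mm in diameter and 6 mm high round its foot. Origin: centre of its underside, on the table; z up. It is round, so its yaw means nothing
- riser_top (a point): centre of the riser's flat top, 30 mm above the table; the standoff's foot belongs here
- bit_case: closed green plastic bit index case lying flat, 75 x 130 x 35 mm, loose. Origin: centre of its underside. Not to be disturbed
- step_block_a: one of a pair of steel step blocks, stairs of four 15 mm steps, 30 x 60 x 60 mm, loose. Origin: centre of its underside. Not to be disturbed
- step_block_b: the other step block, same size, loose. Not to be disturbed
- pusher_block: wooden pusher block lying flat, 140 x 50 x 22 mm with a round peg handle 22 mm in diameter that rises to 67 mm, loose. Origin: centre of its underside, long side along its x. Not to be disturbed
Things that resemble listed ones, but are neither listed nor needed, are in the scene too. Of the things like the riser, leave any that is purple; of the rest the larger one is meant. Leave any brown look-alike of the standoff alone.

How it is judged:
By the outcome, as a careful person would: the job done as asked, in the order asked, and still so for the second after the job is handed in, with the robot touching nothing.
It also fails if it takes over 48 s, if anything falls off the work surface, if the arm or the gripper's body presses on something with over 40 N, if the wrist force passes 120 N, or if a joint passes its speed limit or range.

## Working session

There is one attempt and no reset: what is moved stays moved. The work goes in short steps, Python scripts to look and compute and a shell command to move; the robot and the scene stay as the last step left them, time stands still between calls to the robot, and variables do not carry over. Pictures are saved under pics/ and viewed, at most 10 in all, crops included, and the job is handed in when it is done.

```bash
mkdir -p pics; cat > h.py <<'E'
import numpy as np, cv2
from workcell import manip, vision
def ray(cam,u,v,st=None):
    m=vision.camera_model(cam);K=np.array(m["intrinsics"]);k=m["k1"]
    x,y=(u-K[0,2])/K[0,0],(v-K[1,2])/K[1,1]
    a,b=x,y
    for _ in range(20):
        s=1+k*(a*a+b*b);a,b=x/s,y/s
    R=np.array(m["R"]);t=np.array(m["t"]).ravel()
    return -R.T@t, R.T@np.array([a,b,1.])
def onplane(cam,u,v,z):
    o,d=ray(cam,u,v);return o+d*(z-o[2])/d[2]
def at_depth(cam,u,v,dep):
    o,d=ray(cam,u,v);return o+d*dep
E
python3 - <<'E'
from h import *
for n in("scene","top"):
    p,d=vision.grab_frame(n);cv2.imwrite(f"pics/{n}0.png",p);np.save(f"pics/{n}0.npy",d)
    m=vision.camera_model(n);print(n,-np.array(m["R"]).T@np.array(m["t"]).ravel(),m["intrinsics"],m["k1"])
s=manip.state();print(s["time"],s["position"],s["orientation"],s["force"])
print(vision.camera_model("wrist"))
E
```

```text
scene [1110.30283644 -330.15399448  687.46166489] [[401.63401529   0.         282.04403658]
 [  0.         401.63401529 214.31823595]
 [  0.           0.           1.        ]] 0.017171177178165676
top [ 473.88053513    9.40829808 1341.86746986] [[501.15768643   0.         272.2111552 ]
 [  0.         501.15768643 211.68205137]
 [  0.           0.           1.        ]] -0.1462761341810984
0.1 [ 201.17365953 -591.47601652  403.56484717] [ 9.86598800e-01  1.63162229e-01 -5.13393494e-05 -9.44567757e-04] [ 0.81787286  0.23855076 -0.32672483]
{'intrinsics': array([[334.09811513,   0.        , 281.81333242],
       [  0.        , 334.09811513, 206.74065307],
       [  0.        ,   0.        ,   1.        ]]), 'k1': -0.07926085111784777, 'mount': array([[ 2.16461267e-04, -9.61423153e-01, -2.75073580e-01,
         6.96237808e+01],
       [ 9.99999706e-01,  4.10495227e-04, -6.47820893e-04,
        -5.52784136e-01],
       [ 7.35746397e-04, -2.75073359e-01,  9.61422959e-01,
         2.99044693e+01],
       [ 0.00000000e+00,  0.00000000e+00,  0.00000000e+00,
         1.00000000e+00]])}
```

View pics/scene0.png

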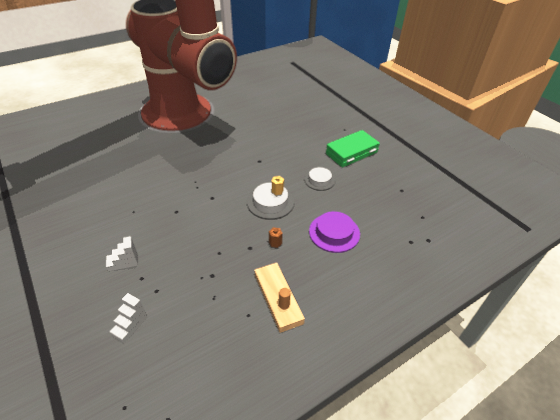

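View pics/top0.png

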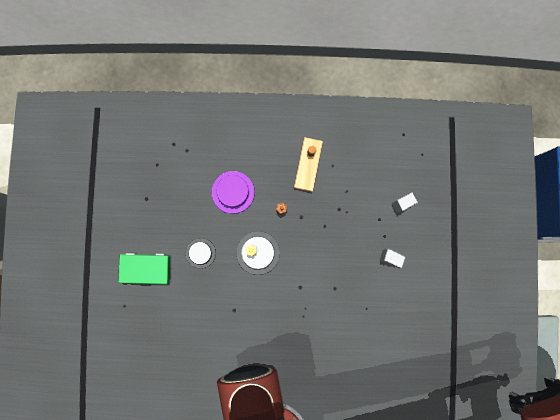

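The candidates in the top picture are:
- **Risers:** a steel riser at (258,253), a smaller grey one at (200,253) and a purple one at (233,191). The larger non-purple one, at (258,253), is meant.
- **Standoffs:** a brass one on that riser at (251,251) and a brown look-alike on the table at (281,209). The brass one is meant.

I'll measure these and confirm them in one enlarged crop.

```bash
python3 - <<'E'
from h import *
p=cv2.imread("pics/top0.png");d=np.load("pics/top0.npy");s=cv2.imread("pics/scene0.png");ds=np.load("pics/scene0.npy")
c=np.hstack([cv2.resize(p[195:305,170:310],None,fx=2.8,fy=4*.7,interpolation=2),cv2.resize(s[150:260,235:375],None,fx=2.8,fy=2.8,interpolation=2)])
cv2.imwrite("pics/crop0.png",c)
def cloud(n,d,box):
    u0,u1,v0,v1=box;P=[]
    return np.array([[*at_depth(n,u,v,d[v,u]),u,v] for v in range(v0,v1) for u in range(u0,u1) if d[v,u]>0])
for n,dd,im,box in(("top",d,p,(225,295,220,290)),("scene",ds,s,(240,310,160,225))):
    C=cloud(n,dd,box);hsv=cv2.cvtColor(im,cv2.COLOR_BGR2HSV)
    t=C[(abs(C[:,2]-30)<6)]
    (cx,cy),r=cv2.minEnclosingCircle(t[:,:2].astype(np.float32));print(n,"riser top pts",len(t),t[:,:3].mean(0),cx,cy,r)
    h=C[C[:,2]>42];print("standoff",len(h),h[:,:3].mean(0),h[:,2].max(),h[:,3:].mean(0),h[:,:2].min(0),h[:,:2].max(0))
    k=C[(C[:,2]>64)&(C[:,2]<73)];print(" z~70",len(k),k[:,:3].mean(0)); k=C[C[:,2]>74];print(" stud",len(k),k.mean(0) if len(k) else 0)
p_=p
hsv=cv2.cvtColor(p,cv2.COLOR_BGR2HSV)
m=((hsv[...,2]>170)&(hsv[...,1]<60)).astype(np.uint8);m[:220]=0;m[290:]=0;m[:,:228]=0;m[:,295:]=0
b=((hsv[...,1]>70)&(hsv[...,2]>80)).astype(np.uint8);b[:225]=0;b[285:]=0;b[:,:228]=0;b[:,295:]=0
cc=max(cv2.findContours(m|b,cv2.RETR_EXTERNAL,cv2.CHAIN_APPROX_NONE)[0],key=cv2.contourArea)
e=cv2.fitEllipse(cv2.convexHull(cc));print("ell",e,onplane("top",*e[0],30))
M=cv2.moments(b,True);print("brass px",M["m00"],M["m10"]/M["m00"],M["m01"]/M["m00"],onplane("top",M["m10"]/M["m00"],M["m01"]/M["m00"],65))
E
```

```text
Traceback (most recent call last):
  File "h.py", line 14, in at_depth
    o,d=ray(cam,u,v);return o+d*dep
        ~~~^^^^^^^^^
  File "h.py", line 4, in ray
    m=vision.camera_model(cam);K=np.array(m["intrinsics"]);k=m["k1"]
ValueError: time passes only in moves, steps and waits
```

View pics/crop0.png

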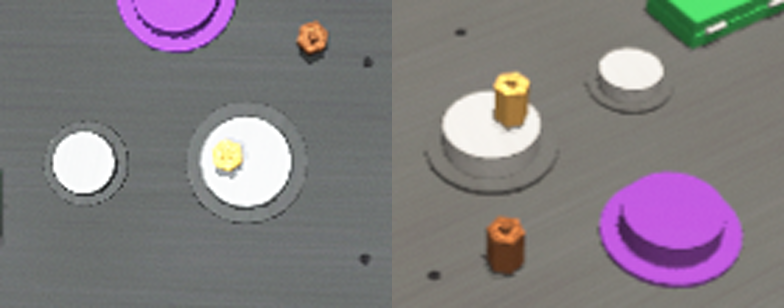

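The crop confirms it. The brass standoff stands on the larger steel riser, offset up and to the left in the top view. The grey disc is smaller, and the brown look-alike is on the table.

```bash
cat > h.py <<'E'
import numpy as np, cv2
from workcell import manip, vision
_M={n:vision.camera_model(n) for n in("scene","top","wrist")}
from scipy.spatial.transform import Rotation as Ro
def slopes(cam,u,v):
    m=_M[cam];K=np.array(m["intrinsics"]);k=m["k1"]
    x,y=(np.asarray(u,float)-K[0,2])/K[0,0],(np.asarray(v,float)-K[1,2])/K[1,1]
    a,b=x,y
    for _ in range(20):
        s=1+k*(a*a+b*b);a,b=x/s,y/s
    return np.stack([a,b,np.ones_like(a)],-1)
def ray(cam,u,v,st=None):
    c=slopes(cam,u,v);m=_M[cam]
    if cam=="wrist":
        T=np.array(m["mount"]);R=Ro.from_quat(st["orientation"]).as_matrix()
        return R@T[:3,3]+np.array(st["position"]),c@(R@T[:3,:3]).T
    R=np.array(m["R"]);t=np.array(m["t"]).ravel()
    return -R.T@t, c@R
def onplane(cam,u,v,z,st=None):
    o,d=ray(cam,u,v,st);return o+d*((z-o[2])/d[...,2])[...,None]
def cloud(cam,d,box,st=None):
    u0,u1,v0,v1=box;v,u=np.mgrid[v0:v1,u0:u1];u=u.ravel();v=v.ravel();z=d[v,u];k=z>0;u,v,z=u[k],v[k],z[k]
    o,r=ray(cam,u,v,st);return np.c_[o+r*z[:,None],u,v]
E
cat > m.py <<'E'
from h import *
def meas(n,d,p,box):
    C=cloud(n,d,box);t=C[abs(C[:,2]-30)<6]
    (cx,cy),r=cv2.minEnclosingCircle(t[:,:2].astype(np.float32));print(n,"riser",len(t),t[:,:3].mean(0).round(1),np.round([cx,cy,r],1))
    h=C[C[:,2]>45]
    print(" standoff",len(h),h[:,:3].mean(0).round(1),h[:,:3].min(0).round(1),h[:,:3].max(0).round(1))
    hsv=cv2.cvtColor(p,cv2.COLOR_BGR2HSV);u0,u1,v0,v1=box;w=np.zeros(p.shape[:2],np.uint8);w[v0:v1,u0:u1]=1
    b=((hsv[...,1]>90)&(hsv[...,2]>80)).astype(np.uint8)*w
    m=((hsv[...,2]>170)).astype(np.uint8)*w|b
    M=cv2.moments(b,True);u,v=M["m10"]/M["m00"],M["m01"]/M["m00"];print(" brass",M["m00"],round(u,1),round(v,1),onplane(n,u,v,70.).round(1))
    if n=="top":
        cc=max(cv2.findContours(m,cv2.RETR_EXTERNAL,cv2.CHAIN_APPROX_NONE)[0],key=cv2.contourArea)
        e=cv2.fitEllipse(cv2.convexHull(cc));print(" ell",np.round(e[0],1),e[1],onplane(n,*e[0],30.).round(1))
E
python3 - <<'E'
from m import *
meas("top",np.load("pics/top0.npy"),cv2.imread("pics/top0.png"),(228,290,222,285))
meas("scene",np.load("pics/scene0.npy"),cv2.imread("pics/scene0.png"),(240,304,160,222))
E
```

```text
top riser 685 [505.4  33.4  30.3] [506.3  35.8  41.8]
 standoff 95 [510.6  52.5  70.9] [497.8  39.1  47.2] [525.6  64.7  81.3]
 brass 52.0 251.2 250.5 [509.2  51.2  70. ]
 ell [257.2 252.2] (31.621421813964844, 32.227500915527344) [506.1  37.   30. ]
scene riser 572 [512.7  31.6  28.5] [508.5  37.8  42.7]
 standoff 160 [517.6  51.7  62.8] [500.6  40.7  45.4] [529.5  68.9  77.3]
 brass 205.0 277.2 184.7 [527.7  44.2  70. ]
```

```bash
python3 -m creep '[{"delta_pos":[0.5,-0.5,0],"spin":0,"grip":-1},{"delta_pos":[0.95,-0.99,0.12],"spin":0,"grip":-1},{"delta_pos":[0.95,-0.99,0.12],"spin":0,"grip":-1},{"delta_pos":[0.95,-0.99,0.12],"spin":0,"grip":-1},{"delta_pos":[0.95,-0.99,0.12],"spin":0,"grip":-1},{"delta_pos":[0.95,-0.99,0.12],"spin":0,"grip":-1},{"delta_pos":[0.95,-0.99,0.12],"spin":0,"grip":-1},{"delta_pos":[0.95,-0.99,0.12],"spin":0,"grip":-1},{"delta_pos":[0.95,-0.99,0.12],"spin":0,"grip":-1},{"delta_pos":[0.95,-0.99,0.12],"spin":0,"grip":-1},{"delta_pos":[0.95,-0.99,0.12],"spin":0,"grip":-1},{"delta_pos":[0.95,-0.99,0.12],"spin":0,"grip":-1}]'
python3 -m creep '[{"delta_pos":[0.95,-0.99,0.12],"spin":0,"grip":-1},{"delta_pos":[0.95,-0.99,0.12],"spin":0,"grip":-1},{"delta_pos":[0.95,-0.99,0.12],"spin":0,"grip":-1},{"delta_pos":[0.95,-0.99,0.12],"spin":0,"grip":-1},{"delta_pos":[0.95,-0.99,0.12],"spin":0,"grip":-1},{"delta_pos":[0.95,-0.99,0.12],"spin":0,"grip":-1},{"delta_pos":[0.95,-0.99,0.12],"spin":0,"grip":-1},{"delta_pos":[0.95,-0.99,0.12],"spin":0,"grip":-1},{"delta_pos":[0.95,-0.99,0.12],"spin":0,"grip":-1},{"delta_pos":[0.95,-0.99,0.12],"spin":0,"grip":-1},{"delta_pos":[0.5,-0.5,0],"spin":0,"grip":-1}]'
python3 -m creep '[{"delta_pos":[0,0,0],"spin":0.09,"grip":-1},{"delta_pos":[0,0,0],"spin":0.09,"grip":-1},{"delta_pos":[0,0,0],"spin":0.09,"grip":-1},{"delta_pos":[0,0,0],"spin":0.09,"grip":-1},{"delta_pos":[0,0,0],"spin":0,"grip":-1},{"delta_pos":[0,0,0],"spin":0,"grip":-1},{"delta_pos":[0,0,0],"spin":0,"grip":-1}]'
python3 - <<'E'
from h import *
s=manip.state();p,d=vision.grab_frame("wrist");cv2.imwrite("pics/w1.png",p);np.save("pics/w1.npy",d)
import json;json.dump({k:np.array(v).tolist() for k,v in s.items()},open("pics/w1.json","w"))
print(s["position"],Ro.from_quat(s["orientation"]).as_matrix().round(3))
E
```

```text
time: 1.3
position: [368.8, -231.7, 371.2]
orientation: [0.987, 0.163, 0.0, -0.0]
force: [0.3, 0.3, -0.7]
gripper_width: -0.003
grip_force: 0.0
time: 2.4
position: [521.2, 95.4, 340.8]
orientation: [0.986, 0.164, -0.001, -0.001]
force: [0.1, -0.0, -0.6]
gripper_width: -0.0
grip_force: 0.0
time: 3.1
position: [521.4, 92.9, 341.6]
orientation: [0.993, -0.117, -0.0, -0.0]
force: [0.1, 0.0, 0.3]
gripper_width: 0.001
grip_force: 0.0
[521.3588335   92.87617652 341.64034278] [[ 0.972 -0.233 -0.   ]
 [-0.233 -0.972  0.   ]
 [-0.    -0.    -1.   ]]
```

View pics/w1.png

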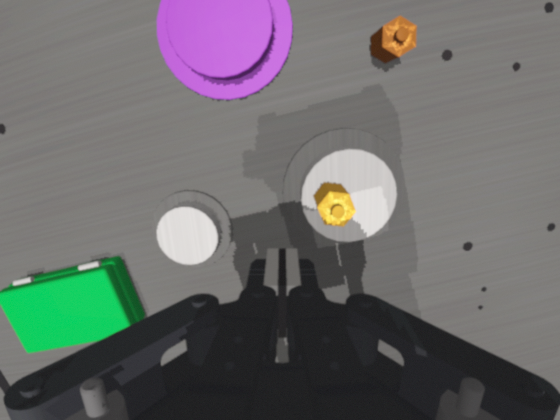

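The wrist view shows the standoff's stud at about (338,211), the riser's top centred near (349,196), and the shut fingertips at about (282,255). Now I'll measure all of these in this one camera.

```bash
cat > w.py <<'E'
from h import *
import json
def grab(name):
    s=manip.state();p,d=vision.grab_frame("wrist");cv2.imwrite(f"pics/{name}.png",p);np.save(f"pics/{name}.npy",d)
    json.dump({k:np.array(v).tolist() for k,v in s.items()},open(f"pics/{name}.json","w"))
def an(name):
    s=json.load(open(f"pics/{name}.json"));p=cv2.imread(f"pics/{name}.png");d=np.load(f"pics/{name}.npy")
    R=Ro.from_quat(s["orientation"]).as_matrix();T=np.array(s["position"])
    C=cloud("wrist",d,(0,560,0,420),s);hsv=cv2.cvtColor(p,cv2.COLOR_BGR2HSV)[C[:,4].astype(int),C[:,3].astype(int)]
    near=np.hypot(C[:,0]-506,C[:,1]-36)<65
    br=near&(hsv[:,1]>110)&(hsv[:,0]>15)&(hsv[:,0]<35)
    t=C[near&(abs(C[:,2]-30)<6)&(hsv[:,1]<60)]
    X=t[:,:2];X=onplane("wrist",t[:,3],t[:,4],30.,s)[:,:2]
    H=cv2.convexHull(X.astype(np.float32))[:,0]
    # circle of known radius 42: robust LSQ over hull points
    from scipy.optimize import least_squares
    f=least_squares(lambda q:np.hypot(*(H-q[:2]).T)-q[2],[506,36,42],loss="soft_l1",f_scale=.7).x
    res=abs(np.hypot(*(H-f[:2]).T)-f[2])
    print(s["time"],"riser",f.round(1),"res",res.mean().round(2),"z",np.median(t[:,2]).round(1),"depth mean",t[:,:2].mean(0).round(1))
    b=C[br];hx=b[(b[:,2]>64)&(b[:,2]<74)];st=b[b[:,2]>74.5]
    print("brass n",len(b),"hextop",len(hx),hx[:,:3].mean(0).round(1) if len(hx) else "","stud",len(st),st[:,:3].mean(0).round(1) if len(st) else "")
    if len(hx):
        Y=onplane("wrist",np.r_[hx[:,3],st[:,3]],np.r_[hx[:,4],st[:,4]],70.,s)[:,:2]
        (cx,cy),r=cv2.minEnclosingCircle(Y.astype(np.float32));bx=cv2.minAreaRect(Y.astype(np.float32));print(" enc",round(cx,1),round(cy,1),round(r,1),bx)
        h=cv2.convexHull(Y.astype(np.float32))[:,0];a=cv2.approxPolyDP(h[:,None],3,True)[:,0];print(" hexcorners",a.round(0).tolist())
    if len(hx):
        c=np.array([cx,cy]);e=f[:2]-c
        if len(st):
            z=st[:,:2].mean(0);e2=f[:2]-z;print(" err by stud tool xy",(R[:2,:2].T@e2).round(1))
        print(" err to centre world",e.round(1),"tool xy",(R[:2,:2].T@e).round(1)," standoff rel TCP tool",(R[:2,:2].T@(c-T[:2])).round(1))
    # fingertip
    g=cloud("wrist",d,(200,380,225,330),s);L=(g[:,:3]-T)@R
    k=L[(L[:,2]>140)&(L[:,2]<185)&(abs(L[:,0])<25)]
    if len(k): print(" finger tool min/max",k.min(0).round(1),k.max(0).round(1))
E
python3 -c "
from w import *
an('w1')"
```

```text
3.1 riser [506.1  37.3  41.7] res 0.3 z 30.8 depth mean [508.8  34.3]
brass n 1263 hextop 888 [512.2  54.3  70.6] stud 150 [511.2  54.   78.1]
 enc 511.6 54.0 15.5 ((511.615478515625, 54.16519546508789), (30.950515747070312, 25.502927780151367), 9.373659133911133)
 hexcorners [[527.0, 57.0], [519.0, 67.0], [501.0, 64.0], [496.0, 51.0], [505.0, 41.0], [519.0, 42.0]]
 err by stud tool xy [-1.1 17.4]
 err to centre world [ -5.6 -16.7] tool xy [-1.5 17.5]  standoff rel TCP tool [-0.4 40.1]
 finger tool min/max [  5.4 -14.3 140.1] [ 11.4  13.2 169.3]
```

```bash
python3 - <<'E'
from w import *
s=json.load(open("pics/w1.json"));d=np.load("pics/w1.npy");R=Ro.from_quat(s["orientation"]).as_matrix();T=np.array(s["position"])
g=cloud("wrist",d,(0,560,200,420),s);L=(g[:,:3]-T)@R
for z in range(60,185,6):
    k=L[(L[:,2]>=z)&(L[:,2]<z+6)]
    if len(k)>3: print(z,len(k),k[:,:2].min(0).round(1),k[:,:2].max(0).round(1))
E
```

```text
66 9 [ 20.1 -16.3] [20.6 15.8]
72 3278 [  9.4 -57. ] [21.2 55.9]
78 7659 [  3.8 -62.3] [20.1 61.4]
84 10183 [ -1.8 -63.2] [18.1 62.1]
90 7327 [ -8.7 -58.8] [17.8 58.5]
96 7002 [ -9.1 -54.7] [17.7 54.8]
102 4144 [ -9.2 -50.6] [17.6 49.5]
108 2873 [ -9.5 -45.1] [16.1 43.7]
114 4950 [ -9.3 -40.1] [13.9 39.5]
120 2456 [-12.1 -35.9] [13.9 35. ]
126 980 [ -8.3 -30.7] [13.6 29.9]
132 816 [-11.8 -17.2] [12.1 15.8]
138 344 [  5.7 -14. ] [11.3 13.2]
144 500 [  5.4 -14.1] [11.3 13.1]
150 438 [  5.7 -14.3] [11.4 13.2]
156 376 [  5.7 -14.2] [11.4 13. ]
162 250 [  5.7 -13.8] [11.2 12.7]
168 25 [10.1 -7.1] [10.6  6. ]
```

```bash
python3 - <<'E'
import json
s=json.load(open("pics/w1.json"));print([round(x,2) for x in s["joints"]])
E
```

```text
[0.04, -0.13, 1.9, 0.0, 1.37, 1.84]
```

```bash
python3 -m creep '[{"delta_pos":[0,0,0],"spin":-0.095,"grip":-1},{"delta_pos":[0,0,0],"spin":-0.095,"grip":-1},{"delta_pos":[0,0,0],"spin":-0.095,"grip":-1},{"delta_pos":[0,0,0],"spin":-0.095,"grip":-1},{"delta_pos":[0,0,0],"spin":-0.095,"grip":-1},{"delta_pos":[0,0,0],"spin":-0.095,"grip":-1},{"delta_pos":[0,0,0],"spin":-0.095,"grip":-1},{"delta_pos":[0,0,0],"spin":-0.095,"grip":-1},{"delta_pos":[0,0,0],"spin":-0.095,"grip":-1},{"delta_pos":[0,0,0],"spin":-0.095,"grip":-1},{"delta_pos":[0,0,0],"spin":0,"grip":-1},{"delta_pos":[0,0,0],"spin":0,"grip":-1}]'
cat >> w.py <<'E'
def rel(c):
    s=manip.state();R=Ro.from_quat(s["orientation"]).as_matrix();T=np.array(s["position"])
    print("TCP",T.round(1),"xaxis",R[:,0].round(3),"point rel tool",(R.T@(np.array([*c,30.])-T)).round(1))
E
python3 -c "
from w import *
rel([511.4,54.0]);rel([506.1,37.3])"
```

```text
time: 4.35
position: [521.7, 92.7, 341.7]
orientation: [0.81, 0.586, -0.0, -0.0]
force: [0.6, 0.0, 0.3]
gripper_width: 0.002
grip_force: 0.0
TCP [521.7  92.7 341.7] xaxis [0.313 0.95  0.   ] point rel tool [-39.9   2.4 311.7]
TCP [521.7  92.7 341.7] xaxis [0.313 0.95  0.   ] point rel tool [-57.5   2.6 311.7]
```

```bash
python3 -m creep '[{"delta_pos":[0.1,0.1,0.8],"spin":0,"grip":-1},{"delta_pos":[0,0,1],"spin":0,"grip":-1},{"delta_pos":[0,0,1],"spin":0,"grip":-1},{"delta_pos":[0,0,1],"spin":0,"grip":-1},{"delta_pos":[0,0,0.8],"spin":0,"grip":-1},{"delta_pos":[0,0,0.5],"spin":0,"grip":-1},{"delta_pos":[0,0,0.26],"spin":0,"grip":-1},{"delta_pos":[0,0,0],"spin":0,"grip":-1},{"delta_pos":[0,0,0],"spin":0,"grip":-1}]'
python3 - <<'E'
from w import *
rel([511.4,54.0])
p,d=vision.grab_frame("scene");cv2.imwrite("pics/s2.png",cv2.resize(p[120:240,210:370],None,fx=5,fy=5,interpolation=2))
E
```

```text
time: 5.25
position: [525.4, 94.3, 208.7]
orientation: [0.81, 0.587, 0.001, 0.0]
force: [0.4, -0.2, -0.0]
gripper_width: -0.006
grip_force: 0.0
TCP [525.4  94.3 208.7] xaxis [0.311 0.95  0.001] point rel tool [-42.8  -1.  178.7]
```

View pics/s2.png

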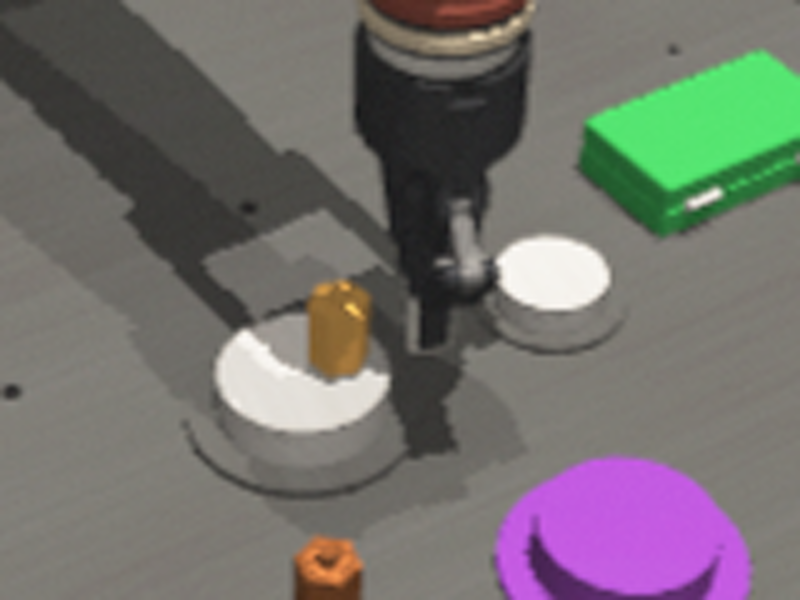

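The fingertip is shut, beside the standoff and level with its lower body, at crop pixel (430,345). Now a slow push.

```bash
python3 -m creep '[{"delta_pos":[-0.16,-0.04,0.02],"spin":0,"grip":-1},{"delta_pos":[-0.16,0,0.02],"spin":0,"grip":-1},{"delta_pos":[-0.16,0,0],"spin":0,"grip":-1},{"delta_pos":[-0.04,0,0],"spin":0,"grip":-1},{"delta_pos":[-0.04,0,0],"spin":0,"grip":-1},{"delta_pos":[-0.04,0,0],"spin":0,"grip":-1},{"delta_pos":[-0.04,0,0],"spin":0,"grip":-1},{"delta_pos":[-0.04,0,0],"spin":0,"grip":-1},{"delta_pos":[-0.04,0,0],"spin":0,"grip":-1},{"delta_pos":[-0.04,0,0],"spin":0,"grip":-1},{"delta_pos":[-0.04,0,0],"spin":0,"grip":-1},{"delta_pos":[-0.04,0,0],"spin":0,"grip":-1}]'
python3 - <<'E'
from w import *
rel([511.4,54.0]);rel([506.1,37.3])
p,d=vision.grab_frame("scene");cv2.imwrite("pics/s3.png",cv2.resize(p[140:230,230:350],None,fx=5,fy=5,interpolation=2))
E
```

```text
time: 6.5
position: [517.4, 74.6, 206.8]
orientation: [0.81, 0.587, 0.0, -0.0]
force: [0.1, 1.3, 0.6]
gripper_width: 0.002
grip_force: 0.7
TCP [517.4  74.6 206.8] xaxis [0.311 0.95  0.   ] point rel tool [-21.5   0.7 176.8]
TCP [517.4  74.6 206.8] xaxis [0.311 0.95  0.   ] point rel tool [-39.1   0.8 176.8]
```

View pics/s3.png

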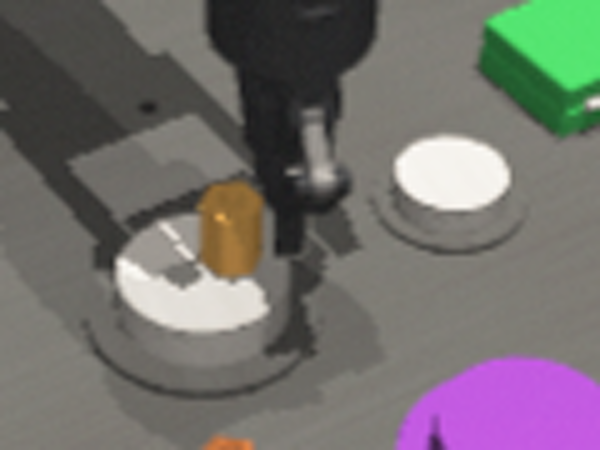

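It's upright and in contact, with the standoff at crop pixel (232,230), and it's sliding with about 1.3 N. I'll continue about 10 mm, back off, and rise to look.

```bash
python3 -m creep '[{"delta_pos":[-0.04,0.01,0],"spin":0,"grip":-1},{"delta_pos":[-0.04,0.01,0],"spin":0,"grip":-1},{"delta_pos":[-0.04,0.01,0],"spin":0,"grip":-1},{"delta_pos":[-0.04,0,0],"spin":0,"grip":-1},{"delta_pos":[-0.04,0,0],"spin":0,"grip":-1},{"delta_pos":[-0.04,0,0],"spin":0,"grip":-1},{"delta_pos":[-0.04,0,0],"spin":0,"grip":-1},{"delta_pos":[-0.04,0,0],"spin":0,"grip":-1},{"delta_pos":[-0.04,0,0],"spin":0,"grip":-1},{"delta_pos":[-0.04,0,0],"spin":0,"grip":-1},{"delta_pos":[0,0,0],"spin":0,"grip":-1}]'
python3 -c "
from w import *
rel([506.1,37.3])"
python3 -m creep '[{"delta_pos":[0.2,0,0],"spin":0,"grip":-1},{"delta_pos":[0.4,0,0],"spin":0,"grip":-1},{"delta_pos":[0.4,0,-0.5],"spin":0,"grip":-1},{"delta_pos":[0,0,-1],"spin":0,"grip":-1},{"delta_pos":[0,0,-1],"spin":0,"grip":-1},{"delta_pos":[-0.5,0,-1],"spin":0,"grip":-1},{"delta_pos":[-1,0,-0.8],"spin":0,"grip":-1},{"delta_pos":[-1,0,-0.5],"spin":0,"grip":-1},{"delta_pos":[-1,0,0],"spin":0,"grip":-1},{"delta_pos":[-1,0,0],"spin":0,"grip":-1},{"delta_pos":[-0.3,0,0],"spin":0,"grip":-1},{"delta_pos":[0,0,0],"spin":0,"grip":-1}]'
python3 -c "
from w import *
grab('w4');an('w4')"
```

```text
time: 7.65
position: [514.9, 64.8, 206.7]
orientation: [0.81, 0.587, -0.0, 0.0]
force: [1.3, 0.5, 0.5]
gripper_width: -0.001
grip_force: 0.6
TCP [514.9  64.8 206.7] xaxis [ 0.311  0.95  -0.   ] point rel tool [-2.880e+01  1.000e-01  1.767e+02]
time: 8.85
position: [485.5, -25.5, 327.4]
orientation: [0.81, 0.586, 0.0, 0.0]
force: [-0.3, 0.6, -0.3]
gripper_width: -0.0
grip_force: 0.0
8.85 riser [505.7  37.3  41.5] res 0.2 z 30.9 depth mean [506.2  37.6]
brass n 1221 hextop 1028 [505.3  41.6  70.9] stud 193 [505.5  41.2  78.4]
 enc 505.5 41.0 14.2 ((505.36614990234375, 41.23779296875), (28.219030380249023, 25.247556686401367), 4.758294582366943)
 hexcorners [[519.0, 43.0], [512.0, 54.0], [498.0, 53.0], [491.0, 40.0], [500.0, 29.0], [514.0, 30.0]]
 err by stud tool xy [-3.6  1.4]
 err to centre world [ 0.2 -3.7] tool xy [-3.5  1.3]  standoff rel TCP tool [69.5 -1.8]
 finger tool min/max [  6.5 -14.3 140. ] [ 12.2  13.1 169.1]
```

View pics/w4.png

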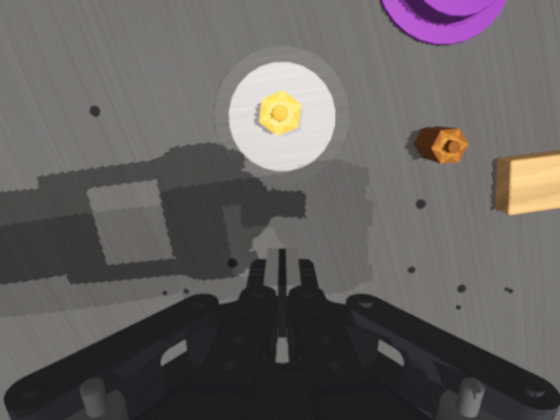

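The standoff is upright at (280,113) and the riser's top is centred near (282,117). It's about 3.7 mm short, along world -y. I'll go back round, turn the face square to that direction, and tap again.

```bash
python3 -m creep '[{"delta_pos":[0.9,-0.1,0],"spin":0,"grip":-1},{"delta_pos":[0.9,-0.1,0],"spin":0,"grip":-1},{"delta_pos":[0.9,-0.1,0],"spin":0,"grip":-1},{"delta_pos":[0.9,-0.17,0],"spin":0,"grip":-1},{"delta_pos":[0.74,-0.1,0],"spin":0,"grip":-1},{"delta_pos":[0,0,0],"spin":-0.07,"grip":-1},{"delta_pos":[0,0,0],"spin":-0.07,"grip":-1},{"delta_pos":[0,0,0],"spin":-0.067,"grip":-1},{"delta_pos":[0,0,0],"spin":0,"grip":-1},{"delta_pos":[0,0,0],"spin":0,"grip":-1}]'
python3 -c "
from w import *
rel([505.5,41.1]);rel([505.7,37.3])"
```

```text
time: 9.9
position: [505.7, 83.0, 326.7]
orientation: [0.704, 0.71, -0.0, -0.0]
force: [0.2, -0.1, 0.0]
gripper_width: 0.003
grip_force: 0.0
TCP [505.7  83.  326.7] xaxis [-0.008  1.     0.   ] point rel tool [-42.   -0.4 296.7]
TCP [505.7  83.  326.7] xaxis [-0.008  1.     0.   ] point rel tool [-45.8  -0.3 296.6]
```

```bash
python3 -m creep '[{"delta_pos":[0,0,1],"spin":0,"grip":-1},{"delta_pos":[0,0,1],"spin":0,"grip":-1},{"delta_pos":[0,0,1],"spin":0,"grip":-1},{"delta_pos":[0,0,1],"spin":0,"grip":-1},{"delta_pos":[0,0,0.5],"spin":0,"grip":-1},{"delta_pos":[0,0,0.27],"spin":0,"grip":-1},{"delta_pos":[0,0,0],"spin":0,"grip":-1},{"delta_pos":[0,0,0],"spin":0,"grip":-1}]'
python3 -c "
from w import *
rel([505.5,41.1]);rel([505.7,37.3])"
```

```text
time: 10.7
position: [506.3, 82.2, 208.6]
orientation: [0.704, 0.71, 0.001, 0.001]
force: [0.8, -0.5, 0.1]
gripper_width: 0.003
grip_force: 0.0
TCP [506.3  82.2 208.6] xaxis [-0.009  1.     0.   ] point rel tool [-41.1  -1.5 178.6]
TCP [506.3  82.2 208.6] xaxis [-0.009  1.     0.   ] point rel tool [-44.9  -1.3 178.6]
```

```bash
python3 -m creep '[{"delta_pos":[-0.12,-0.03,0.03],"spin":0,"grip":-1},{"delta_pos":[-0.12,-0.02,0.02],"spin":0,"grip":-1},{"delta_pos":[-0.12,0,0],"spin":0,"grip":-1},{"delta_pos":[-0.12,0,0],"spin":0,"grip":-1},{"delta_pos":[-0.04,0,0],"spin":0,"grip":-1},{"delta_pos":[-0.04,0,0],"spin":0,"grip":-1},{"delta_pos":[-0.04,0,0],"spin":0,"grip":-1},{"delta_pos":[-0.04,0,0],"spin":0,"grip":-1},{"delta_pos":[-0.04,0,0],"spin":0,"grip":-1},{"delta_pos":[-0.04,0,0],"spin":0,"grip":-1},{"delta_pos":[-0.04,0,0],"spin":0,"grip":-1},{"delta_pos":[-0.04,0,0],"spin":0,"grip":-1}]'
python3 -m creep '[{"delta_pos":[0,0,0],"spin":0,"grip":-1}]'
python3 -c "
from w import *
rel([505.7,37.3])"
python3 -m creep '[{"delta_pos":[0.2,0,0],"spin":0,"grip":-1},{"delta_pos":[0.4,0,0],"spin":0,"grip":-1},{"delta_pos":[0.4,0,-0.5],"spin":0,"grip":-1},{"delta_pos":[0,0,-1],"spin":0,"grip":-1},{"delta_pos":[0,0,-1],"spin":0,"grip":-1},{"delta_pos":[-0.5,0,-1],"spin":0,"grip":-1},{"delta_pos":[-1,0,-0.8],"spin":0,"grip":-1},{"delta_pos":[-1,0,-0.5],"spin":0,"grip":-1},{"delta_pos":[-1,0,0],"spin":0,"grip":-1},{"delta_pos":[-1,0,0],"spin":0,"grip":-1},{"delta_pos":[-0.5,0,0],"spin":0,"grip":-1},{"delta_pos":[0,0,0],"spin":0,"grip":-1}]'
python3 -c "
from w import *
grab('w5');an('w5')"
```

```text
time: 11.9
position: [504.6, 62.2, 206.3]
orientation: [0.704, 0.71, 0.0, -0.0]
force: [0.2, 0.0, 1.2]
gripper_width: -0.001
grip_force: 0.5
time: 12.0
position: [504.6, 62.1, 206.2]
orientation: [0.704, 0.71, 0.0, 0.0]
force: [0.3, 0.8, 0.1]
gripper_width: 0.002
grip_force: 0.4
TCP [504.6  62.1 206.2] xaxis [-0.009  1.     0.   ] point rel tool [-24.8   0.9 176.2]
time: 13.2
position: [505.5, -38.3, 326.8]
orientation: [0.705, 0.71, 0.0, 0.0]
force: [0.4, -0.2, -0.1]
gripper_width: -0.003
grip_force: 0.0
13.2 riser [505.6  37.3  41.6] res 0.23 z 30.9 depth mean [505.8  37.9]
brass n 1141 hextop 943 [504.3  38.8  70.9] stud 198 [504.9  38.8  78.3]
 enc 504.6 38.7 14.1 ((504.9250183105469, 38.89099884033203), (27.656314849853516, 25.535701751708984), 62.466312408447266)
 hexcorners [[519.0, 38.0], [511.0, 51.0], [498.0, 51.0], [490.0, 39.0], [502.0, 26.0], [512.0, 27.0]]
 err by stud tool xy [-1.5  0.6]
 err to centre world [ 1.  -1.4] tool xy [-1.4  1. ]  standoff rel TCP tool [77.1 -0.4]
 finger tool min/max [  6.5 -14.2 140. ] [ 12.5  13.2 169.1]
```

View pics/w5.png

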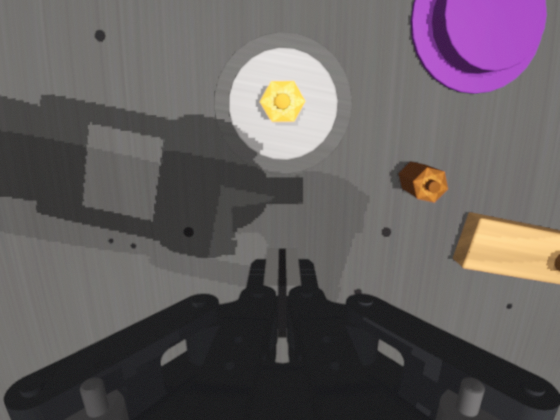

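The standoff is upright at (282,101) and nearly concentric with the riser, about 1.6 mm off. I'll cross-check with the fixed cameras.

```bash
python3 - <<'E'
from m import *
for n,b in(("top",(228,290,222,285)),("scene",(240,304,160,222))):
    p,d=vision.grab_frame(n);C=cloud(n,d,b)
    hsv=cv2.cvtColor(p,cv2.COLOR_BGR2HSV)[C[:,4].astype(int),C[:,3].astype(int)]
    k=C[(abs(C[:,2]-70)<4)&(hsv[:,1]>60)&(np.hypot(C[:,0]-505,C[:,1]-38)<25)];print(n,len(k),k[:,:3].mean(0).round(1) if len(k) else "")
    meas(n,d,p,b)
E
```

```text
top 39 [503.9  43.1  69.9]
top riser 366 [505.   52.   30.5] [506.   36.2  41.5]
 standoff 1577 [500.5   0.9 446.3] [441.1 -38.5  66.1] [566.9  49.4 493. ]
 brass 1289.0 273.3 249.8 [512.4  -4.6  70. ]
 ell [268.2 252.9] (50.629215240478516, 67.8235855102539) [505.2   8.2  30. ]
scene 69 [509.   39.8  68.5]
scene riser 541 [515.5  33.4  28.5] [509.   38.5  43.1]
 standoff 202 [512.8  25.1  79.4] [493.8 -42.3  45.1] [523.4  53.4 171.9]
 brass 214.0 270.5 185.7 [522.8  29.1  70. ]
```

All cameras agree that the standoff is upright and within about 1.5 mm of centre. The arm is clear, so I'm handing in.

```bash
python3 -c "
from workcell import manip
print(manip.close_job())"
```

```text
the job is handed in; nothing more can be done
None
```

The brass standoff stands upright about 1.5 mm from the centre of the larger steel riser's top; only it was pushed, the arm ended clear, and the job was handed in at about 13 s.

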